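# Open the orange bag-clip box at the bakery packing table

### The job

The packer needs orange clips: open the bag-clip box that has the orange cover. Press its black ribbed release tab down and, keeping it pressed, slide the orange cover back along its rails until it is fully open, then let go. Leave the box with the blue cover shut.

Things in the scene. Friction and masses are not known exactly. Their poses are not given: they have to be found in the camera images.
- orange_press (a point): Centre of the top of the black ribbed tab (44 x 44 mm) in the orange cover; moves with both. z up; +x is the way the cover opens, within 0.5 rad of the robot's x. Tab top 60 mm above the table when up, 52 fully down, cover top 50. A ridge on the cover, 70 mm wide, 10 thick, top at 74, has its near face 25 mm along +x from here: push on it. No obstacle over 54 mm high elsewhere on the box.
- orange_tab (a joint): How far the orange box's release tab is pressed down, m: 0 up, 0.008 fully down. A spring holds it up: it starts to move at 1.5 N and is fully down at 5.5 N. More than 5 mm down, it frees the cover; the catch is passed once the cover has slid 22 mm, after which the tab may come up.
- orange_cover (a joint): How far the orange cover (120 x 100 mm) has slid open, m: 0 shut and latched, 0.08 fully open at its stop. Tab down: 2 N of friction, stays where left; tab up: blocked after 2 mm. It slides between dark steel rails over the empty rear half of a white box, 250 x 110 x 54 mm, fixed on the table, left or right, long side along x of orange_press.
- blue_cover (a joint): The same for the cover of the second, otherwise identical white box, whose cover is blue: 0 shut, 0.08 open. It is to stay shut.

How it is judged:
By the outcome, as a careful person would: the job done as asked, in the order asked, and still so for the second after the job is handed in, with the robot touching nothing.
It also fails if it takes over 27 s, if anything falls off the work surface, if the arm or the gripper's body presses on something with over 40 N, if the wrist force passes 120 N, or if a joint passes its speed limit or range.

### The arm

A 6-joint arm with a two-finger parallel gripper is mounted at the origin on the work surface. World frame = base frame: x ahead of the robot, y to its left, z up, the work surface at z = 0. Lengths are in m, angles in degrees, forces in N, time in s.
With the tool pointing down it reaches from about 0.375 to 0.9 m from the base axis. Payload 3.1 kg.
Tool frame: the origin (TCP) lies on the centre line of the jaws, within the pads' length; the fingertips stand 14 mm ahead of it and the grasp point (between the pads) lies 5 mm behind it (bot.tips_ahead is the distance from the TCP to the fingertips, in m); z points along the fingers, y is the line along which they close (so a half turn about z gives the same grasp; the last joint's range is limited). The gripper opens to 87 mm and grips with 3 to 60 N. Pads are 19 mm wide; open, the fingers measure 117 mm over their backs; the gripper's body (75 mm by 190 mm) begins 51 mm behind the grasp point.
Start: joints at [-86.946, 30.224, 82.088, -0, 67.689, -10.227], TCP at [0.144, -0.608, 0.237] pointing down, gripper open.
Joint ranges: [-176.69, 176.69], [-43.24, 126.21], [12.49, 139.97], [-82, 262], [0, 151.66], [-163.58, 163.58]. Speed limits (degrees/s): [159.86, 159.86, 180, 180, 180, 180].

### API

Orientations are given as a 3x3 rotation matrix whose columns are the frame's x, y, z axes.
In Python, from rig import bot gives the robot as it stands.
- The arm moves only by the tool play_rows, never from a script. Its argument "moves" is a list that holds one entry, the list of rows, each a list of 6 numbers: the shift along the tool's x, y, z in mm, then the turn, a rotation vector about the tool's x, y, z in rad. A call has 1 to 5 rows; each row shifts and turns the commanded pose from where the row before left it, along the tool's axes as they then stand; what a row does not reach is not made up. A row lasts 1/10 s, in which the tool goes at most 50 mm and 8.59 degrees, less where a joint would pass 70% of its speed; a pose out of reach is approached as far as the arm can. A call with a gripper value outside its range is refused whole. "fingers" is the opening, from -1 (shut) to 1 (fully open), set as the call begins (left out, the last holds). The fingers move at their own pace and stop on an object; the grip force is fixed at half the most. Time passes only in rows, so rows that do not move let the fingers close. It gives the time, the measured TCP pose, the force, the opening and the grip force at its end, in the units of the state.
- bot.read_state(): the state, without advancing time (a new reading comes with each control period).
- bot.capture(name): name is "side" or "top"; returns a dict with "image" (480x640x3 uint8, blue, green, red), "fx", "fy", "cx", "cy" (pixels), "distortion" ([k1, k2, p1, p2, k3] as OpenCV has them; the pictures are not rectified), "R" (3x3) and "t" (3): a world point X has camera coordinates R X + t. Camera axes: x right, y down, z forward; pixel columns grow to the right and rows downward; lengths in m; the calibration is good to about 2 mm. A picture is of the moment at which its call begins. There is no depth.
- bot.hand_in(): hands the job in; it is judged then, once.
Trained networks look in a picture, given as the dict that the camera call returned (one of the last four; its "shot" number tells which), for a name from the list of things; names that differ only in an ending like _2 or _b are one class to them, and where a whole thing is asked for, a point or a joint stands for the part that bears it (a point fixed in the world has none). Each returns a list of dicts, best first, with "confidence" (0 to 1); they miss things now and then, are a little off and sometimes report something else, mostly with a low value. They report only what shows in the picture. A call takes as long as a camera call.
- bot.search_frame(picture, query): "centre" ([column, row] in pixels, amid what is visible of it).
- bot.silhouettes(picture, query): "pixels" (480x640 bool, what is visible of it) and "centre" ([column, row] in pixels, amid what is visible of it).
- bot.pinpoint(picture, query): "centre" ([column, row] in pixels: a listed point, or the origin of a listed thing).
The state is a dict: "time_s": time; "joint_positions": joint angles; "qvel": joint speeds; "tau": joint torques, N m; "position": TCP position; "tcp_rot": TCP orientation; "force": force on the tool from outside, world axes, zero at the start; "moment": the same for the moment, N m; "opening": opening from 0.0 (shut) to 1.0 (fully open); "grasp_force": force on a finger pad.
Only numpy, scipy, OpenCV 4.12 (cv2) and the standard library are available. Lean on these libraries where they do the work, as an engineer would, in place of code of your own. Each camera call takes 0.05 s, during which the arm holds its last target. There are 200 camera calls.

## Working session

There is one attempt and no reset: what is moved stays moved. The work goes in short steps, Python scripts to look and compute and a tool call to move; the robot and the scene stay as the last step left them, time stands still between calls to the robot, and variables do not carry over. Pictures are saved under pics/ and viewed, at most 10 in all, crops included, and the job is handed in when it is done.

Besides the shell and the picture viewer there is one more tool, called as name([rows], argument=value, ...), one row to a line, values as JSON. play_rows: Moves the arm, as the interface text tells. Its arguments: {"type":"object","properties":{"moves":{"type":"array","items":{"type":"array","items":{"type":"array","items":{"type":"number"}}}},"fingers":{"type":"number"}},"required":["moves"]}

```bash
mkdir -p pics
cat > h.py <<'E'
import numpy as np, cv2
from rig import bot
def ray(c,p):
    K=np.array([[c['fx'],0,c['cx']],[0,c['fy'],c['cy']],[0,0,1.]])
    u=cv2.undistortPoints(np.array([[p]],float),K,np.array(c['distortion'],float))[0,0]
    R=np.array(c['R']);t=np.array(c['t']); d=R.T@np.array([u[0],u[1],1]); return -R.T@t,d/np.linalg.norm(d)
def atz(c,p,z):
    o,d=ray(c,p); return o+d*(z-o[2])/d[2]
def tri(rs):
    A=0;b=0
    for o,d in rs:
        P=np.eye(3)-np.outer(d,d);A=A+P;b=b+P@o
    return np.linalg.solve(A,b)
E
python3 - <<'E'
from h import *
cs={}
for n in('side','top'):
    c=bot.capture(n);cs[n]=c;cv2.imwrite(f'pics/{n}0.png',c['image'])
    for q in('orange_press','orange_cover','blue_cover'):
        for r in bot.pinpoint(c,q)[:3]: print(n,q,np.round(r['centre'],1),round(r['confidence'],2),atz(c,r['centre'],.06).round(4))
        for r in bot.silhouettes(c,q)[:2]: print('   sil',np.round(r['centre'],1),round(r['confidence'],2),r['pixels'].sum())
s=bot.read_state();print({k:np.round(s[k],3).tolist() for k in s})
E
```

```text
side orange_press [365.2 211.6] 0.73 [ 0.5008 -0.2051  0.06  ]
   sil [360.1 215.1] 0.85 332Traceback (most recent call last):
  File "<stdin>", line 6, in <module>
ValueError: it knows: orange_press
```

Run:
```python
from h import *
rs={}
for n in('side','top'):
    c=bot.capture(n);cv2.imwrite(f'pics/{n}0.png',c['image'])
    for r in bot.pinpoint(c,'orange_press')[:3]:
        print(n,np.round(r['centre'],1),round(r['confidence'],2),atz(c,r['centre'],.06).round(4)); rs.setdefault(n,ray(c,r['centre']))
    for q in('orange_press','orange_cover','blue_cover'):
      try:
        for r in bot.silhouettes(c,q)[:2]: print('   sil',q,np.round(r['centre'],1),round(r['confidence'],2),r['pixels'].sum())
      except Exception as e: print(q,e)
if len(rs)==2: print(tri(rs.values()))
s=bot.read_state();print({k:np.round(s[k],3).tolist() for k in s})
```

```text
side [360.3 213.3] 0.59 [ 0.5096 -0.1955  0.06  ]
   sil orange_press [361.8 213.9] 0.91 369
   sil orange_cover [361.7 213.7] 0.61 1300
   sil blue_cover [310.6 353.5] 0.86 3922
top [425.1 266.8] 0.63 [ 0.5157 -0.2105  0.06  ]
   sil orange_press [421.1 269. ] 0.94 726
   sil orange_cover [422.9 268.2] 0.89 3766
   sil blue_cover [181.7 254.6] 0.93 3979
   sil blue_cover [424.2 270.3] 0.71 756
[ 0.51377612 -0.21335164  0.05060153]
{'time_s': 0.65, 'joint_positions': [-86.948, 30.222, 82.087, 0.0, 67.692, -10.227], 'qvel': [0.02, -0.049, 0.019, -0.011, -0.043, 0.077], 'tau': [-0.001, -43.981, -17.693, 0.064, 0.05, -0.0], 'position': [0.144, -0.608, 0.237], 'tcp_rot': [[0.973, 0.23, 0.0], [0.23, -0.973, 0.0], [0.0, -0.0, -1.0]], 'force': [-0.639, 0.567, -0.414], 'moment': [0.017, 0.051, 0.066], 'grasp_force': 0.0, 'opening': 0.998}
```

View pics/side0.png

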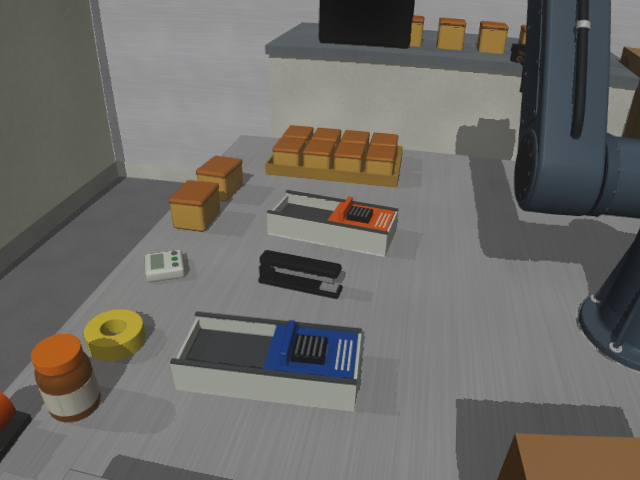

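View pics/top0.png

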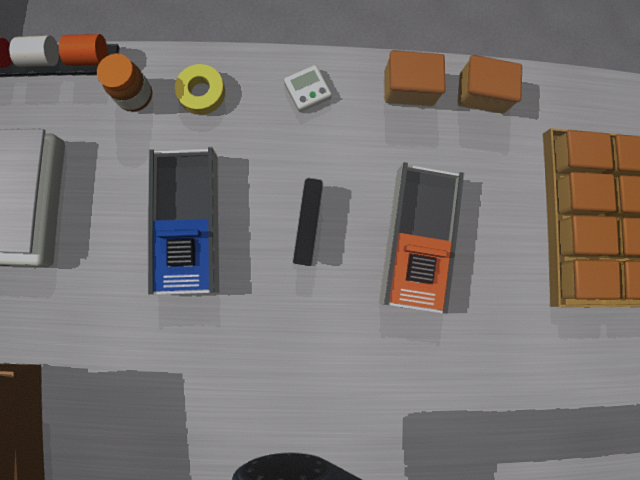

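The side view shows the orange box at (361,214) and the blue one at (311,353). In the top view the orange tab is near (421,269), with the ridge above it at (427,248), and the box leans slightly right (yaw to -y). Next I measure the yaw and tab centre in a rectified top view.

Run:
```python
from h import *
S=2000 # px/m
rs={}
for n in('top','side'):
    c=bot.capture(n);K=np.array([[c['fx'],0,c['cx']],[0,c['fy'],c['cy']],[0,0,1.]]);D=np.array(c['distortion'],float)
    sil={q:bot.silhouettes(c,q)[0] for q in('orange_press','orange_cover')}
    rs[n]=ray(c,sil['orange_press']['centre'])
    if n=='side': print('side cam',rs[n][0]);continue
    print('cam',rs[n][0])
    def rect(img,z,fl=cv2.INTER_LINEAR): # image: row= x from .75 down to .35, col = y from -.05 to -.35
        xx=.75-np.arange(800)/S; yy=-.05-np.arange(600)/S
        Y,X=np.meshgrid(yy,xx);P=np.stack([X,Y,0*X+z],-1).reshape(-1,3)
        p,_=cv2.projectPoints(P,cv2.Rodrigues(np.array(c['R'],float))[0],np.array(c['t'],float),K,D)
        p=p.reshape(800,600,2).astype(np.float32)
        return cv2.remap(img,p[...,0],p[...,1],fl)
    for q,z in(('orange_cover',.05),('orange_press',.06)):
        m=rect(sil[q]['pixels'].astype(np.uint8),z,cv2.INTER_NEAREST)
        pts=cv2.findNonZero(m);r=cv2.minAreaRect(pts);b=cv2.boxPoints(r)
        print(q,'xy',(.75-r[0][1]/S,-.05-r[0][0]/S),'size',np.array(r[1])/S,'ang',r[2]); print(np.c_[.75-b[:,1]/S,-.05-b[:,0]/S].round(4).tolist())
        m2=pts.reshape(-1,2).mean(0);print('mean',.75-m2[1]/S,-.05-m2[0]/S)
    im=rect(c['image'],.05)
    cv2.imwrite('pics/rect.png',im[200:])
print('tri',tri(rs.values()))
```

```text
Traceback (most recent call last):
IndexError: list index out of range
```

```bash
cat > m.py <<'E'
from h import *
S=2000
def first(n,qs):
    for _ in range(5):
        c=bot.capture(n);s={q:bot.silhouettes(c,q) for q in qs}
        if all(s.values()): return c,{q:s[q][0] for q in qs}
rs={}
for n in('top','side'):
    c,sil=first(n,('orange_press','orange_cover') if n=='top' else ('orange_press',))
    K=np.array([[c['fx'],0,c['cx']],[0,c['fy'],c['cy']],[0,0,1.]]);D=np.array(c['distortion'],float)
    rs[n]=ray(c,sil['orange_press']['centre'])
    print(n,'cam',rs[n][0].round(3),sil['orange_press']['centre'])
    if n=='side': continue
    def rect(img,z,fl=cv2.INTER_LINEAR):
        xx=.65-np.arange(600)/S; yy=-.05-np.arange(600)/S
        Y,X=np.meshgrid(yy,xx);P=np.stack([X,Y,0*X+z],-1).reshape(-1,3)
        p,_=cv2.projectPoints(P,cv2.Rodrigues(np.array(c['R'],float))[0],np.array(c['t'],float),K,D)
        p=p.reshape(600,600,2).astype(np.float32)
        return cv2.remap(img,p[...,0],p[...,1],fl)
    for q,z in(('orange_cover',.05),('orange_press',.06)):
        pts=cv2.findNonZero(rect(sil[q]['pixels'].astype(np.uint8),z,cv2.INTER_NEAREST))
        r=cv2.minAreaRect(pts);b=cv2.boxPoints(r)
        print(q,'xy',(.65-r[0][1]/S,-.05-r[0][0]/S),'size',np.array(r[1])/S,'ang',r[2]); print(np.c_[.65-b[:,1]/S,-.05-b[:,0]/S].round(4).tolist())
        m2=pts.reshape(-1,2).mean(0);print('mean',.65-m2[1]/S,-.05-m2[0]/S)
    cv2.imwrite('pics/rect.png',rect(c['image'],.055))
print('tri',tri(rs.values()))
E
python3 m.py
```

```text
top cam [0.468 0.002 0.8  ] [424.6, 269.2]
orange_cover xy (0.5090389404296876, -0.20476370239257813) size [0.095576   0.12269229] ang 7.288952827453613
[[0.4542999863624573, -0.14959999918937683], [0.5759999752044678, -0.16509999334812164], [0.5637999773025513, -0.2599000036716461], [0.44209998846054077, -0.2443999946117401]]
mean 0.5087074910554562 -0.2047145460644007
orange_press xy (0.5128323059082032, -0.20250914001464843) size [0.0518476  0.04704383] ang 6.340191841125488
[[0.49230000376701355, -0.17409999668598175], [0.5390999913215637, -0.179299995303154], [0.53329998254776, -0.23090000450611115], [0.48660001158714294, -0.2257000058889389]]
mean 0.5126566848491596 -0.2030466436602471
side cam [0.425 0.724 0.545] [359.6, 215.4]
tri [ 0.51244839 -0.21384439  0.04531052]
```

View pics/rect.png

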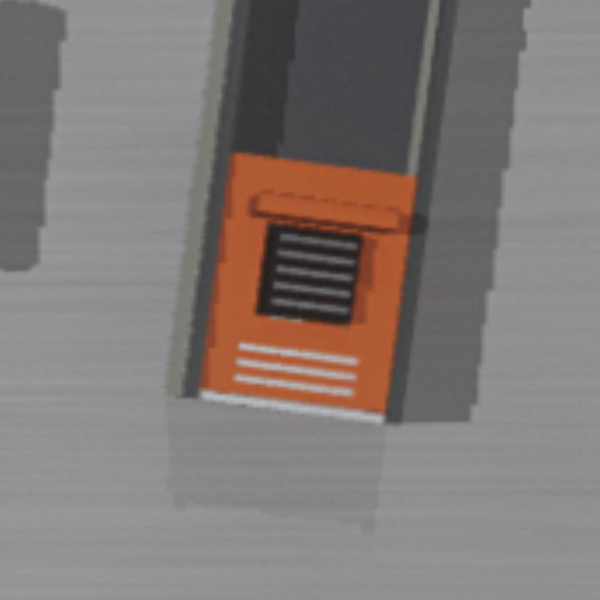

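The rectified view shows the tab centred at about pixel (316,275), so about (0.513, -0.207). The yaw is about -7.3°, and the ridge is just ahead of the tab. The two-view height is 45–50 mm, which roughly agrees with the text given the coarse side view. I'll touch down gently and check the height by force.

play_rows([
  [[0,0,0,0,0,0.12],[0,0,0,0,0,0.12],[0,0,0,0,0,0.12],[27,-37,0,0,0,0],[27,-37,0,0,0,0]],
], fingers=-1)

```text
time_s: 1.55
position: [0.2065, -0.5419, 0.2364]
tcp_rot: [[0.991, -0.131, 0.0], [-0.131, -0.991, -0.0], [0.0, 0.0, -1.0]]
force: [1.9, 0.8, 0.7]
opening: 0.636
grasp_force: 0.0
```

play_rows([
  [[27,-37,0,0,0,0],[27,-37,0,0,0,0],[27,-37,0,0,0,0],[27,-37,0,0,0,0],[27,-37,0,0,0,0]],
])

```text
time_s: 2.05
position: [0.3653, -0.3742, 0.2368]
tcp_rot: [[0.992, -0.128, 0.0], [-0.128, -0.992, -0.0], [0.0, 0.0, -1.0]]
force: [1.6, -0.3, 0.0]
opening: 0.171
grasp_force: 0.0
```

play_rows([
  [[27,-37,0,0,0,0],[27,-37,0,0,0,0],[27,-37,0,0,0,0],[27,-37,0,0,0,0],[27,-37,0,0,0,0]],
])

```text
time_s: 2.55
position: [0.5229, -0.2078, 0.2368]
tcp_rot: [[0.992, -0.128, 0.0], [-0.128, -0.992, -0.0], [0.0, 0.0, -1.0]]
force: [0.0, -1.0, -0.0]
opening: 0.006
grasp_force: 0.0
```

play_rows([
  [[0,0,46,0,0,0],[0,0,46,0,0,0],[0,0,46,0,0,0],[0,0,10,0,0,0],[0,0,0,0,0,0]],
])

```text
time_s: 3.05
position: [0.5209, -0.2089, 0.0873]
tcp_rot: [[0.992, -0.128, -0.003], [-0.128, -0.992, 0.002], [-0.003, -0.002, -1.0]]
force: [0.0, 0.1, 0.3]
opening: 0.006
grasp_force: 0.0
```

Run:
```python
from h import *
a=bot.capture('side')['image'];b=bot.capture('top')['image']
cv2.imwrite('pics/near.png',np.hstack([cv2.resize(a[130:280,270:470],(400,300),interpolation=2),cv2.resize(b[140:340,330:530],(400,400),interpolation=2)[:300]]) )
print(np.round(bot.read_state()['force'],2),bot.read_state()['position'])
```

```text
[ 0.24 -0.26 -0.15] [ 0.5229678  -0.21027559  0.09016109]
```

View pics/near.png

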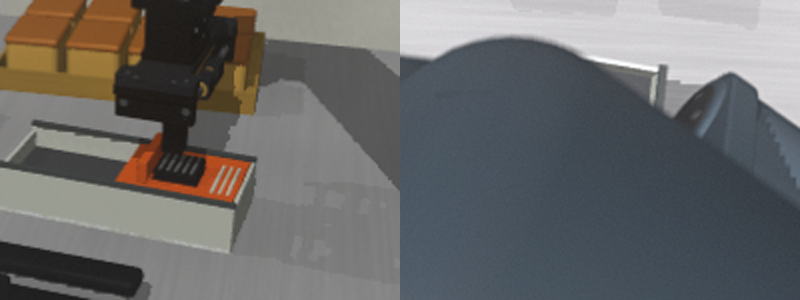

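The near side view shows the closed fingers over the tab, slightly toward the ridge, as intended. Now I press down.

play_rows([
  [[0,0,8,0,0,0],[0,0,5,0,0,0],[0,0,3,0,0,0],[0,0,0,0,0,0]],
])

```text
time_s: 3.55
position: [0.5221, -0.2097, 0.0729]
tcp_rot: [[0.992, -0.128, 0.001], [-0.128, -0.992, -0.001], [0.001, 0.001, -1.0]]
force: [1.0, -1.4, 2.3]
opening: 0.01
grasp_force: 1.0
```

play_rows([
  [[0,0,2,0,0,0],[0,0,2,0,0,0],[0,0,1,0,0,0],[0,0,0,0,0,0]],
])

```text
time_s: 3.95
position: [0.5221, -0.2097, 0.0678]
tcp_rot: [[0.992, -0.128, 0.001], [-0.128, -0.992, -0.001], [0.001, 0.001, -1.0]]
force: [0.0, -0.7, 4.3]
opening: 0.007
grasp_force: 2.2
```

play_rows([
  [[0,0,1,0,0,0],[3,0,0,0,0,0],[3,0,0,0,0,0],[3,0,0,0,0,0],[3,0,0,0,0,0]],
])

```text
time_s: 4.45
position: [0.5331, -0.211, 0.0665]
tcp_rot: [[0.992, -0.127, -0.002], [-0.127, -0.992, 0.0], [-0.002, 0.0, -1.0]]
force: [-2.7, -1.8, 5.9]
opening: 0.008
grasp_force: 2.6
```

play_rows([
  [[6,0,0,0,0,0],[6,0,0,0,0,0],[6,0,0,0,0,0],[6,0,0,0,0,0],[0,0,0,0,0,0]],
])

```text
time_s: 4.95
position: [0.5581, -0.2144, 0.0667]
tcp_rot: [[0.992, -0.128, 0.001], [-0.128, -0.992, -0.001], [0.001, 0.001, -1.0]]
force: [-0.0, -1.4, 4.9]
opening: 0.005
grasp_force: 2.5
```

play_rows([
  [[6,0,0,0,0,0],[6,0,0,0,0,0],[6,0,0,0,0,0],[6,0,0,0,0,0],[0,0,0,0,0,0]],
])

```text
time_s: 5.45
position: [0.5819, -0.2176, 0.0667]
tcp_rot: [[0.992, -0.128, 0.001], [-0.128, -0.992, -0.001], [0.001, 0.001, -1.0]]
force: [-1.2, -1.8, 4.6]
opening: 0.004
grasp_force: 2.5
```

play_rows([
  [[5,0,0,0,0,0],[5,0,0,0,0,0],[4,0,0,0,0,0],[2,0,0,0,0,0],[0,0,0,0,0,0]],
])

```text
time_s: 5.95
position: [0.597, -0.2196, 0.0666]
tcp_rot: [[0.992, -0.127, -0.001], [-0.127, -0.992, -0.001], [-0.0, 0.001, -1.0]]
force: [-1.0, -2.5, 4.5]
opening: 0.004
grasp_force: 2.5
```

play_rows([
  [[2,0,0,0,0,0],[2,0,0,0,0,0],[1,0,0,0,0,0],[0,0,0,0,0,0]],
])

```text
time_s: 6.35
position: [0.6016, -0.2201, 0.0666]
tcp_rot: [[0.992, -0.127, -0.001], [-0.127, -0.992, -0.001], [-0.001, 0.001, -1.0]]
force: [-1.6, -2.1, 6.0]
opening: 0.003
grasp_force: 2.5
```

play_rows([
  [[1,0,0,0,0,0],[1,0,0,0,0,0],[1,0,0,0,0,0],[0,0,0,0,0,0]],
])

```text
time_s: 6.75
position: [0.6029, -0.2197, 0.0664]
tcp_rot: [[0.992, -0.127, -0.005], [-0.127, -0.992, 0.001], [-0.005, -0.001, -1.0]]
force: [-5.5, -1.0, 6.6]
opening: 0.005
grasp_force: 3.4
```

play_rows([
  [[1,0,0,0,0,0],[1,0,0,0,0,0],[0,0,0,0,0,0]],
])

```text
time_s: 7.05
position: [0.6043, -0.2196, 0.0664]
tcp_rot: [[0.992, -0.127, -0.006], [-0.127, -0.992, 0.002], [-0.007, -0.001, -1.0]]
force: [-6.9, -1.0, 7.9]
opening: 0.005
grasp_force: 3.9
```

play_rows([
  [[1,0,0,0,0,0],[1,0,0,0,0,0],[1,0,0,0,0,0],[0,0,0,0,0,0]],
])

```text
time_s: 7.45
position: [0.6058, -0.2195, 0.0664]
tcp_rot: [[0.992, -0.127, -0.01], [-0.127, -0.992, 0.003], [-0.01, -0.002, -1.0]]
force: [-8.5, 0.0, 10.8]
opening: 0.008
grasp_force: 5.5
```

The cover is firmly against its stop: the push resistance is well above the 2 N of friction. I'll lift straight up so nothing drags it back.

play_rows([
  [[0,0,-5,0,0,0],[0,0,-8,0,0,0],[0,0,-20,0,0,0],[0,0,-45,0,0,0],[0,0,-45,0,0,0]],
])

```text
time_s: 7.95
position: [0.6096, -0.2198, 0.1892]
tcp_rot: [[0.992, -0.128, -0.002], [-0.128, -0.992, 0.003], [-0.002, -0.002, -1.0]]
force: [1.4, -1.3, 0.2]
opening: 0.003
grasp_force: 0.0
```

play_rows([
  [[-30,37,0,0,0,0],[-30,37,0,0,0,0],[-30,37,0,0,0,0],[-30,37,0,0,0,0],[-30,37,0,0,0,0]],
])

```text
time_s: 8.45
position: [0.4368, -0.3857, 0.1894]
tcp_rot: [[0.992, -0.128, 0.001], [-0.128, -0.992, 0.0], [0.001, -0.0, -1.0]]
force: [1.1, -0.7, -0.0]
opening: 0.003
grasp_force: 0.0
```

play_rows([
  [[-30,37,0,0,0,0],[-30,37,0,0,0,0],[-30,37,0,0,0,0],[-30,37,0,0,0,0],[0,0,0,0,0,0]],
])

```text
time_s: 8.95
position: [0.296, -0.5216, 0.1895]
tcp_rot: [[0.991, -0.135, 0.0], [-0.135, -0.991, -0.004], [0.001, 0.004, -1.0]]
force: [-0.3, -0.2, -0.1]
opening: 0.011
grasp_force: 0.0
```

```bash
sed -i 's/rect.png/rect2.png/' m.py; sed -i 's/xx=.65-/xx=.75-/; s/\.65-/.75-/g' m.py; python3 m.py; python3 -c "
from h import *
cv2.imwrite('pics/top2.png',bot.capture('top')['image'])"
```

```text
top cam [0.468 0.002 0.8  ] [428.4, 221.8]
orange_cover xy (0.5877458801269531, -0.21469866943359373) size [0.09800629 0.12254301] ang 7.313488960266113
[[0.5332000255584717, -0.1582999974489212], [0.6547999978065491, -0.17389999330043793], [0.642300009727478, -0.2711000144481659], [0.5206999778747559, -0.2554999887943268]]
mean 0.5875126009728611 -0.21511757973279333
orange_press xy (0.5908118133544922, -0.21344284057617186) size [0.05020516 0.05009738] ang 7.431407928466797
[[0.5691999793052673, -0.18529999256134033], [0.6189000010490417, -0.19179999828338623], [0.6123999953269958, -0.24160000681877136], [0.5626999735832214, -0.23510000109672546]]
mean 0.5910505250750107 -0.21339964637805403
side cam [0.425 0.724 0.545] [324.3, 207.6]
tri [ 0.59082348 -0.21925108  0.05185328]
```

View pics/top2.png

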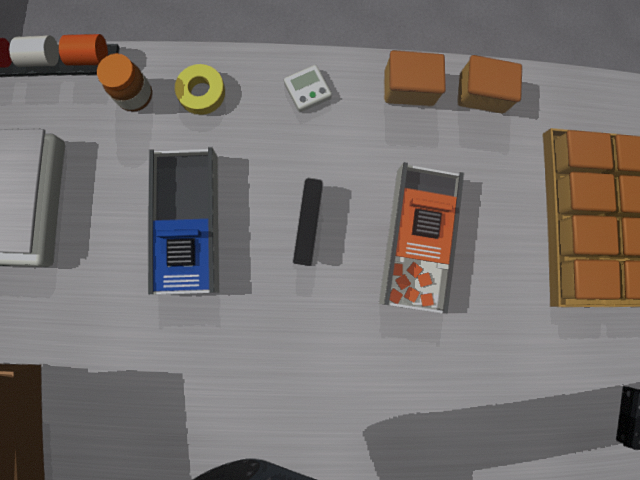

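View pics/rect2.png

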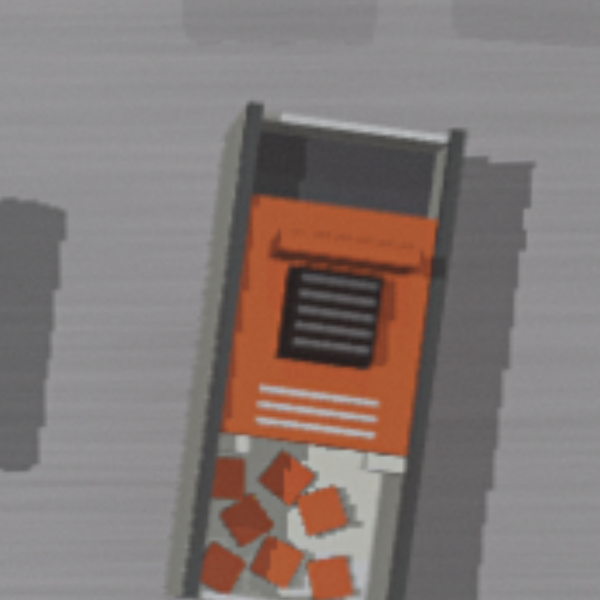

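The orange cover has moved 79 mm, which matches the 80 mm stop within measuring error. The clips show at (412,285), the blue cover is still shut, and the arm is clear.

```bash
python3 -c "
from rig import bot
print(bot.hand_in())"
```

```text
the job is handed in; nothing more can be done
None
```

The orange box is open and handed in: its cover slid about 79 mm (camera-measured) until it met firm resistance at its 80 mm stop, the blue box stayed shut, and the arm ended clear of both at about 9 s.

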